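# Unstack the tins and lay out the worktop

### The arm

A 7-joint arm with a two-finger parallel gripper is mounted at the origin on a cart in front of the work surface, level with it; the furniture and walls round the work are solid. World frame = base frame: x ahead of the robot, y to its left, z up, the work surface at z = 0. Lengths are in m, angles in rad, forces in N, time in s.
With the tool pointing down it reaches from about 0.35 to 0.9 m from the base axis. Payload 7.2 kg.
Tool frame: the origin (TCP) lies between the finger pads; the fingertips stand 14 mm ahead of it and the grasp point (between the pads) lies 5 mm behind it; z points along the fingers, y is the line along which they close (so a half turn about z gives the same grasp; the last joint's range is limited). The gripper opens to 88 mm and grips with 3 to 60 N. Pads are 20 mm wide; open, the fingers measure 115 mm over their backs; the gripper's body (75 mm by 178 mm) begins 61 mm behind the grasp point.
Start: joints at [-1.382, 0.411, -0.013, 1.596, 0.006, 1.134, -0.082], TCP at [0.159, 0.605, 0.237] pointing down, gripper open.
Joint ranges: [-2.95, 2.95], [-0.29, 1.99], [-1.47, 1.44], [0.14, 2.54], [-1.03, 4.17], [0.13, 1.85], [-2.86, 2.86]. Speed limits (rad/s): [2.39, 2.39, 3.01, 3.01, 3.14, 3.14, 3.14].

### API

Orientations are given as a unit quaternion [x, y, z, w].
In Python, from plant import state, get_image, camera_model, hand_in gives the robot as it stands.
- The arm moves only by the shell command python3 -m handwheel 'ROWS' [FORCE]. ROWS is JSON, a list that holds one entry, the list of rows, each a list of 5 numbers: the opening, from 0 (shut) to 1 (fully open), then the shift along the tool's x, y, z in units of 60 mm (1.0 is 60 mm), then the turn about the tool's z in degrees. In form: [[[jaw, x, y, z, spin], ...]]. A call has 1 to 5 rows; each row shifts and turns the commanded pose from where the row before left it, along the tool's axes as they then stand; what a row does not reach is not made up. A row lasts 1/8 s, in which the tool goes at most 62.5 mm and 10.7 degrees, less where a joint would pass 70% of its speed; a pose out of reach is approached as far as the arm can. A call is refused whole if a number of a shift passes 1 or a number of a turn 10.7, either way. A call with a gripper value outside its range is refused whole. The fingers move at their own pace and stop on an object; FORCE is the grip in N (left out, the last holds). Time passes only in rows, so rows that do not move let the fingers close. It gives the time, the measured TCP pose, the force, the opening and the grip force at its end, in the units of the state.
- state(): the state, without advancing time (a new reading comes with each control period).
- get_image(name): name is "scene" or "top" or "wrist"; returns the picture (400x640x3 uint8, red, green, blue); there is no depth.
- camera_model(name): a dict with "fx", "fy", "cx", "cy" (pixels), "rvec" (rotation vector, rad) and "tvec" (3), from world to camera coordinates, as OpenCV has them. Camera axes: x right, y down, z forward; pixel columns grow to the right and rows downward; lengths in m; the calibration is good to about 2 mm. A picture is of the moment at which its call begins: read the wrist's pose just before it. camera_model takes no time and is no camera call; for the wrist camera it gives the pose at the moment of the call.
- hand_in(): hands the job in; it is judged then, once.
The state is a dict: "time": time; "q": joint angles; "qvel": joint speeds; "joint_torque": joint torques, N m; "position": TCP position; "tcp_rot": TCP orientation; "ft_force": force on the tool from outside, world axes, zero at the start; "torque": the same for the moment, N m; "grip_width": opening from 0.0 (shut) to 1.0 (fully open); "finger_force": force on a finger pad.
Only numpy, scipy, OpenCV 4.12 (cv2) and the standard library are available. Lean on these libraries where they do the work, as an engineer would, in place of code of your own. Each camera call takes 0.05 s, during which the arm holds its last target. There are 200 camera calls.

### The job

Take the stack apart and stand each thing upright in the middle of its own mat: the tea light on the white square tile, the round tin on the blue coaster, and the flat tin on the dark slate, lying lengthwise along it. The kitchen timer now stands on the slate, so it has to be moved, to the middle of the red coaster. Do not tip anything over, and leave the lemon and the shaker where they are.

Things in the scene. Friction and masses are not known exactly. Their poses are not given: they have to be found in the camera images.
- flat_tin: Flat oblong sealed tin, cream-coloured sides, dark blue top, the bottom of the stack: 63 mm (x) by 105 mm (y, its long axis) by 25 mm high, rounded ends. Takes hold best across its 63 mm (the walls themselves are about 60 mm apart there). About 150 g. Origin: centre of its underside, z up.
- round_tin: Round upright tin with a blue and yellow label, 57 mm diameter, 72 mm high, standing on the flat tin. About 180 g. The whole stack is 112 mm high. Origin: centre of its underside, z up.
- candle: Tea light: wax candle with a black wick in a metal cup, 38 mm diameter, 15 mm high, standing on top of the round tin. About 30 g. Origin: centre of its underside, z up.
- timer: Kitchen timer: white round base 62 mm diameter with a red top and a red finger bar; 48 mm high in all (round up to 34 mm, above that the bar, 52 mm by 12 mm). At the start it stands on the slate. About 120 g. Origin: centre of its underside, z up.
- slate: Oblong dark grey slate mat with a thin white border line, 90 mm (x) by 130 mm (y, its long axis) by 8 mm thick; place of the flat tin. The worktop's front edge runs at yaw -1.05 rad (60 degrees clockwise from x). A wall cabinet hangs behind the rear mats, 0.5 m up: carry low and close the fingers roughly along the front edge. Fixed; may be turned about z. Origin: centre of its underside.
- blue_coaster: Round blue coaster with a thin white ring, 92 mm diameter, 8 mm thick; place of the round tin. Fixed; may be turned about z. Origin: centre of its underside.
- white_tile: Square white tile with a thin grey border line, 76 mm by 76 mm, 8 mm thick; place of the tea light. Fixed; may be turned about z. Origin: centre of its underside.
- red_coaster: Round red coaster with a thin white ring, 92 mm diameter, 8 mm thick; place of the timer. Fixed; may be turned about z. Origin: centre of its underside.
- lemon: Yellow lemon lying loose on the worktop, 72 by 57 by 58 mm high; to be left where it is. Origin: under its middle, at the worktop.
- shaker: Small loose shaker with a grey domed top and a clear, partly filled body, 44 mm diameter, 90 mm high; to be left where it is. Origin: centre of its underside.

How it is judged:
At the end, for the whole second after the job is handed in: Tea light on white tile, round tin on blue coaster, timer on red coaster, flat tin on slate: each centre within 15 mm of its mat's centre, resting on the mat, upright within 0.1 rad, at rest; the flat tin's long axis within 0.26 rad of the slate's, either way round (horizontal distance between flat_tin and slate below 0.015 m and z of flat_tin in the frame of slate between 0.004 and 0.013 m and angle between each of flat_tin, round_tin, candle, timer's own z axis and vertical below 0.1 rad and linear speed of each of flat_tin, round_tin, candle, timer below 0.02 m/s and angular speed of each of flat_tin, round_tin, candle, timer below 0.3 rad/s and horizontal distance between round_tin and blue_coaster below 0.015 m and z of round_tin in the frame of blue_coaster between 0.004 and 0.013 m and horizontal distance between candle and white_tile below 0.015 m and z of candle in the frame of white_tile between 0.004 and 0.013 m and horizontal distance between timer and red_coaster below 0.015 m and z of timer in the frame of red_coaster between 0.004 and 0.013 m and angle between the y axis of flat_tin and the y axis of slate, either way round below 0.26 rad); the robot touches nothing.
It fails at once if one of the four things is tipped over (angle between any of flat_tin, round_tin, candle, timer's own z axis and vertical above 0.6 rad).
It fails at once if the lemon or the shaker is pushed away by more than 30 mm (distance of any of lemon, shaker from where it was at the start of the episode above 0.03 m).
It also fails if it takes over 99 s, if anything falls off the work surface, if the arm or the gripper's body presses on something with over 40 N, if the wrist force passes 120 N, or if a joint passes its speed limit or range.

## Working session

There is one attempt and no reset: what is moved stays moved. The work goes in short steps, Python scripts to look and compute and a shell command to move; the robot and the scene stay as the last step left them, time stands still between calls to the robot, and variables do not carry over. Pictures are saved under pics/ and viewed, at most 14 in all, crops included, and the job is handed in when it is done.

```bash
mkdir -p pics; ls
python3 - <<'E'
from plant import *
import cv2
for n in("scene","top"):
    im=get_image(n); cv2.imwrite(f"pics/{n}0.png",im[:,:,::-1])
    print(n,camera_model(n))
s=state(); print(s['position'],s['tcp_rot'],s['grip_width'],s['time'])
E
```

```text
pics
scene {'fx': 478.27740463959566, 'fy': 478.27740463959566, 'cx': 323.5965644758663, 'cy': 211.68141631184184, 'rvec': array([ 2.27667308, -1.27301036,  0.40156982]), 'tvec': array([-0.09099152,  0.42705674,  1.16173612])}
top {'fx': 385.0283709039956, 'fy': 385.0283709039956, 'cx': 317.8435902337259, 'cy': 190.79273496655526, 'rvec': array([ 2.15522715, -2.09580498,  0.14034684]), 'tvec': array([0.15783984, 0.45148806, 0.91880862])}
[0.15864378 0.60407448 0.23589833] [ 1.28033550e-01  9.91769575e-01 -7.18176103e-04 -6.01956728e-05] 0.9992191809435229 0.1
```

View pics/scene0.png

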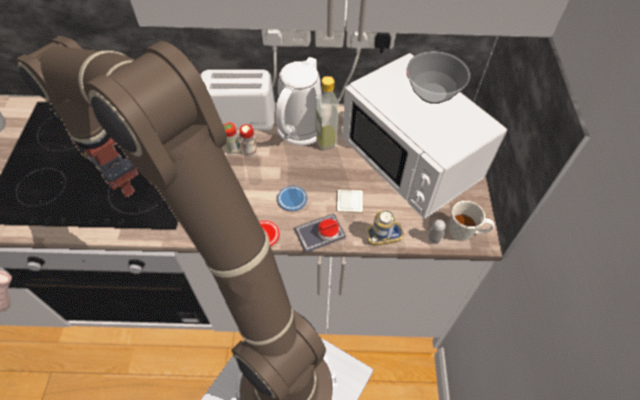

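View pics/top0.png

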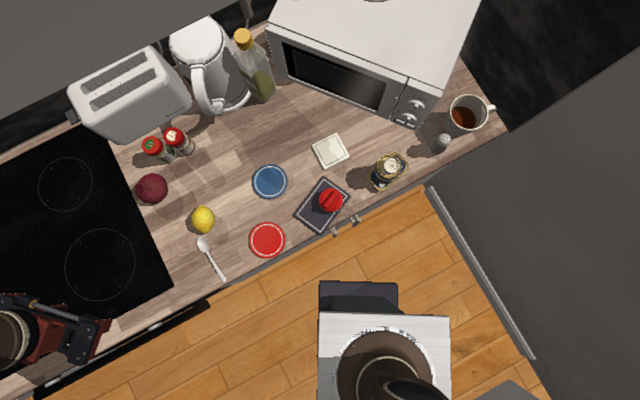

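```bash
cat > h.py <<'E'
import numpy as np, cv2
from plant import *
def cam(n):
    m=camera_model(n); K=np.array([[m['fx'],0,m['cx']],[0,m['fy'],m['cy']],[0,0,1.]])
    R=cv2.Rodrigues(np.array(m['rvec'],float))[0]; return K,R,np.array(m['tvec'],float)
def ray(c,p):
    K,R,t=c; d=R.T@np.linalg.inv(K)@np.array([p[0],p[1],1.]); return -R.T@t,d/np.linalg.norm(d)
def plane(c,p,z):
    o,d=ray(c,p); return o+d*(z-o[2])/d[2]
def tri(c1,p1,c2,p2):
    o1,d1=ray(c1,p1);o2,d2=ray(c2,p2)
    s=np.linalg.lstsq(np.c_[d1,-d2],o2-o1,rcond=None)[0]
    a,b=o1+s[0]*d1,o2+s[1]*d2; return (a+b)/2,np.linalg.norm(a-b)
def proj(c,P):
    K,R,t=c; q=K@(R@np.array(P,float)+t); return q[:2]/q[2]
def blobs(im,lo,hi,amin=60,roi=None):
    h=cv2.cvtColor(im,cv2.COLOR_RGB2HSV); m=cv2.inRange(h,np.array(lo),np.array(hi))
    if roi: k=np.zeros_like(m); x0,y0,x1,y1=roi; k[y0:y1,x0:x1]=1; m=m*k
    cs,_=cv2.findContours(m,cv2.RETR_EXTERNAL,cv2.CHAIN_APPROX_NONE)
    return sorted([c for c in cs if cv2.contourArea(c)>=amin],key=cv2.contourArea,reverse=True)
def rd(v): return np.round(np.asarray(v,float),4).tolist()
E
python3 - <<'E'
from h import *
im={n:cv2.imread(f"pics/{n}0.png")[:,:,::-1].copy() for n in("top","scene")}
C={n:cam(n) for n in im}
roi={"top":(180,120,480,270),"scene":(260,175,460,255)}
B={"blue":([95,110,60],[125,255,255]),"red":([0,150,90],[8,255,255]),"white":([10,5,190],[35,70,255]),"yellow":([20,120,120],[35,255,255]),"slate":([95,15,30],[140,90,100])}
for k,(lo,hi) in B.items():
  for n in im:
    for c in blobs(im[n],lo,hi,50,roi[n])[:4]:
        (x,y),(w,h),a=cv2.minAreaRect(c); print(k,n,rd([x,y,w,h,a]),cv2.contourArea(c),rd(plane(C[n],(x,y),.008)))
a=cv2.resize(im["top"][130:270,185:465],None,fx=2.7,fy=2.7,interpolation=cv2.INTER_CUBIC)
b=cv2.resize(im["scene"][175:260,260:470],None,fx=2.4,fy=2.4,interpolation=cv2.INTER_CUBIC)
o=np.zeros((a.shape[0]+b.shape[0],a.shape[1],3),np.uint8);o[:a.shape[0]]=a;o[a.shape[0]:,:b.shape[1]]=b
print(o.shape);cv2.imwrite("pics/c1.png",o[:,:,::-1])
E
```

```text
blue top [269.5, 180.5, 25.0, 25.0, 90.0] 466.0 [0.4754, 0.297, 0.008]
blue scene [292.0, 197.0, 20.0, 16.0, 0.0] 251.5 [0.4763, 0.297, 0.008]
red top [266.5, 239.5, 35.0, 35.0, 90.0] 991.5 [0.324, 0.2971, 0.008]
red top [330.5, 199.0, 23.3345, 21.9203, 45.0] 395.0 [0.4313, 0.1383, 0.008]
red scene [328.1487, 227.1081, 19.0703, 16.9331, 9.4623] 243.0 [0.4419, 0.1469, 0.008]
red scene [269.0441, 230.0735, 19.7223, 9.6039, 59.0362] 121.5 [0.3419, 0.2886, 0.008]
white top [331.2, 149.9, 27.7272, 29.9633, 63.435] 744.0 [0.5606, 0.1397, 0.008]
white top [231.1097, 200.1029, 17.4039, 52.3544, 61.607] 707.5 [0.4217, 0.3934, 0.008]
white top [225.6379, 161.3448, 12.6273, 23.9547, 68.1986] 213.0 [0.5234, 0.4146, 0.008]
white top [390.1, 165.3, 13.914, 12.0167, 71.565] 126.0 [0.5231, -0.0131, 0.008]
white scene [344.5, 212.0, 74.0, 169.0, 90.0] 4645.0 [0.5135, 0.1327, 0.008]
white scene [447.4376, 195.0911, 20.918, 45.7196, 20.3764] 541.5 [0.7359, -0.1064, 0.008]
white scene [446.7459, 243.2951, 25.0784, 7.6955, 5.1944] 121.5 [0.5756, -0.1728, 0.008]
white scene [455.5, 210.0, 18.0, 7.0, 90.0] 69.5 [0.6973, -0.1492, 0.008]
yellow top [202.8088, 218.4853, 23.4953, 23.3238, 30.9638] 437.0 [0.3725, 0.463, 0.008]
slate top [316.9162, 214.7052, 22.3105, 20.5902, 36.2538] 255.0 [0.3902, 0.1718, 0.008]
(582, 756, 3)
```

View pics/c1.png

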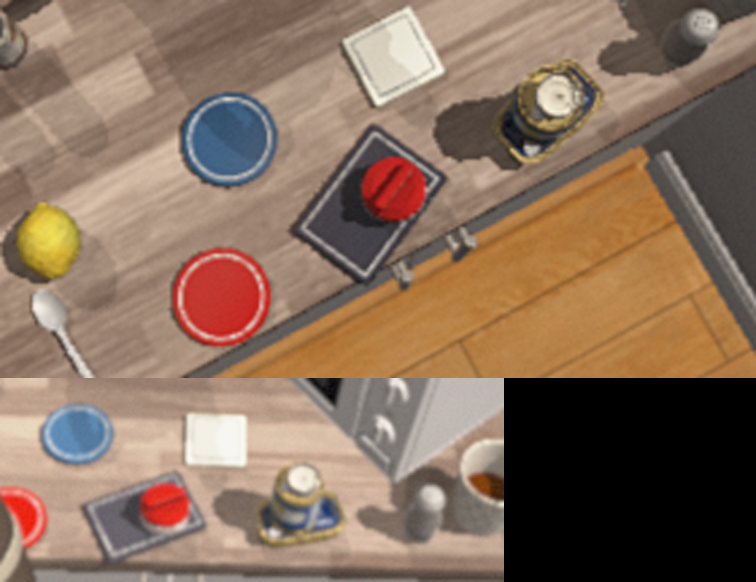

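```bash
python3 - <<'E'
from h import *
T,S=cam("top"),cam("scene")
t=lambda x,y:(185+x/2.7,130+y/2.7)
s=lambda x,y:(260+x/2.4,175+(y-378)/2.4)
for n,a,b in [("blue",(229,139),(77,433)),("tile",(393,56),(216,440)),("candle",(559,97),(303,479)),("timertop",(394,186),(165,503)),("shaker",(702,25),(431,498)),
  ("sl1",(375,127),(178,474)),("sl2",(444,180),(204,520)),("sl3",(367,280),(107,560)),("sl4",(293,230),(84,514)),
  ("ft1",(572,60),(256,516)),("ft3",(530,163),(277,543)),("ft2",(600,90),(0,0)),("ft4",(496,135),(0,0))]:
    print(n,*(rd(v) for v in tri(T,t(*a),S,s(*b))),"top@.008",rd(plane(T,t(*a),.008)), "@.025",rd(plane(T,t(*a),.025)))
print("candle@.112",rd(plane(T,t(559,97),.112)),rd(plane(S,s(303,479),.112)))
c=[plane(T,t(*p),.008) for p in((375,127),(444,180),(367,280),(293,230))]
print("slate",rd(np.mean(c,0)),rd([np.linalg.norm(c[i]-c[(i+1)%4]) for i in range(4)]),np.degrees(np.arctan2(*(c[0]-c[3]+c[1]-c[2])[[1,0]])))
for k in [(343,42),(406,8),(443,67),(382,105)]: print("tile",rd(plane(T,t(*k),.008)))
print(rd(plane(T,t(221,297),.008)))
print("bar",rd(plane(T,t(376,205),.056)),rd(plane(T,t(410,168),.056)))
E
sed -n 1,3p /dev/null; python3 -m handwheel '[[[1,0,0,0,-10],[1,0,0,0,-10],[1,0,0,0,-10],[1,0,0,0,-10],[1,0,0,0,-5]]]'
```

```text
blue [0.4733, 0.2955, 0.0078] 0.0014 top@.008 [0.4729, 0.2961, 0.008] @.025 [0.4698, 0.2934, 0.025]
tile [0.56, 0.1407, 0.0038] 0.0017 top@.008 [0.5583, 0.1413, 0.008] @.025 [0.5537, 0.1414, 0.025]
candle [0.4984, -0.0017, 0.1091] 0.0006 top@.008 [0.5216, -0.0181, 0.008] @.025 [0.5177, -0.0153, 0.025]
timertop [0.4279, 0.1373, 0.0355] 0.0002 top@.008 [0.4317, 0.1373, 0.008] @.025 [0.4293, 0.1373, 0.025]
shaker [0.575, -0.1344, 0.0761] 0.0003 top@.008 [0.5959, -0.1551, 0.008] @.025 [0.5906, -0.1499, 0.025]
sl1 [0.4897, 0.1559, 0.0034] 0.0024 top@.008 [0.488, 0.1568, 0.008] @.025 [0.4847, 0.1565, 0.025]
sl2 [0.4373, 0.0898, 0.024] 0.0031 top@.008 [0.4386, 0.0902, 0.008] @.025 [0.4361, 0.0911, 0.025]
sl3 [0.3413, 0.1622, 0.0046] 0.0046 top@.008 [0.3425, 0.1603, 0.008] @.025 [0.3417, 0.1599, 0.025]
sl4 [0.3908, 0.2328, -0.0212] 0.0027 top@.008 [0.3873, 0.2313, 0.008] @.025 [0.3857, 0.2297, 0.025]
ft1 [0.5075, 0.0077, 0.0473] 0.097 top@.008 [0.5583, -0.0305, 0.008] @.025 [0.5537, -0.0275, 0.025]
ft3 [0.46, 0.0054, 0.0109] 0.0106 top@.008 [0.457, 0.0093, 0.008] @.025 [0.4542, 0.0116, 0.025]
ft2 [0.2961, 0.1393, 0.8119] 0.0984 top@.008 [0.5294, -0.0571, 0.008] @.025 [0.5253, -0.0536, 0.025]
ft4 [0.3003, 0.1507, 0.7957] 0.082 top@.008 [0.4832, 0.0416, 0.008] @.025 [0.4799, 0.0433, 0.025]
candle@.112 [0.4975, -0.001, 0.112] [0.4968, -0.0025, 0.112]
slate [0.4141, 0.1596, 0.008] [0.0829, 0.119, 0.084, 0.1253] -36.29340434873772
tile [0.5711, 0.1901, 0.008]
tile [0.6066, 0.1299, 0.008]
tile [0.5485, 0.093, 0.008]
tile [0.5097, 0.1507, 0.008]
[0.3228, 0.2961, 0.008]
bar [0.4073, 0.1532, 0.056] [0.4417, 0.1235, 0.056]
time: 0.72
position: [0.1588, 0.6042, 0.2362]
tcp_rot: [-0.263, 0.965, -0.0, -0.0]
ft_force: [0.9, -0.2, -0.0]
grip_width: 1.002
finger_force: 0.0
```

```bash
python3 -m handwheel '[[[1,0,-0.9,-0.6,0],[1,0,-0.9,-0.5,0],[1,0,-0.9,0,0],[1,0,-0.9,0,0],[1,0,-0.9,0,0]]]' >/dev/null
python3 -m handwheel '[[[1,0,-0.9,0,0],[1,0,-0.9,0,0],[1,0,-0.9,0,0],[1,0,-0.6,0,0],[1,0,0,0,0]]]'
python3 - <<'E'
from h import *
c=cam("wrist"); im=get_image("wrist"); cv2.imwrite("pics/w1.png",im[:,:,::-1])
np.savez("pics/w1.npz",K=c[0],R=c[1],t=c[2]); print(rd(-c[1].T@c[2]), rd(c[1]))
E
```

```text
time: 1.98
position: [0.3948, 0.1995, 0.3012]
tcp_rot: [-0.259, 0.966, -0.0, -0.0]
ft_force: [-0.3, 0.1, 0.1]
grip_width: 1.003
finger_force: 0.0
[0.3319, 0.1636, 0.4495] [[-0.4993, 0.8664, -0.0003], [0.8355, 0.4816, 0.2645], [0.2294, 0.1318, -0.9644]]
```

View pics/w1.png

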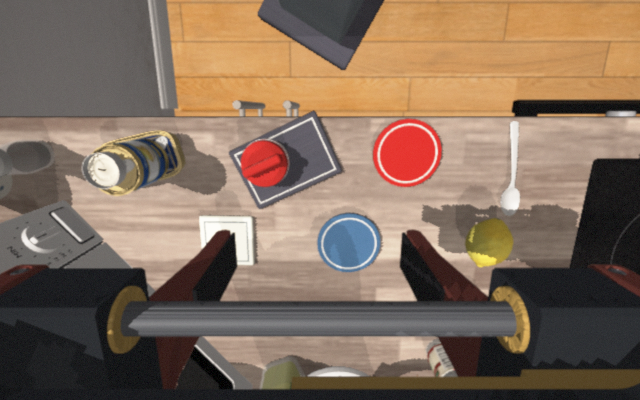

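Run:
```python
from h import *
im=cv2.imread("pics/w1.png")[:,:,::-1].copy(); d=np.load("pics/w1.npz"); c=(d['K'],d['R'],d['t'])
T=cam("top")
def show(n,ct,z):
    e=cv2.fitEllipse(ct); r=cv2.minAreaRect(ct); x,y,w,h=cv2.boundingRect(ct)
    P=plane(c,e[0],z); print(n,rd(e[0]),(x,y,w,h),rd(P),rd(plane(c,(x,y+h/2),z)-plane(c,(x+w,y+h/2),z)))
show("red",blobs(im,[0,150,90],[8,255,255],300,(360,110,450,195))[0],.008)
show("blue",blobs(im,[95,110,60],[125,255,255],300,(310,205,390,275))[0],.008)
show("timer",blobs(im,[0,150,70],[8,255,255],200,(225,130,305,200))[0],.042)
sl=[plane(c,p,.008) for p in((231,154),(315,112),(342,167),(259,207))]
h=cv2.cvtColor(im,cv2.COLOR_RGB2HSV)
print("slate",rd(np.mean(sl,0)),rd([np.linalg.norm(sl[i]-sl[i-1]) for i in range(4)]),np.degrees(np.arctan2(*(sl[3]-sl[2]+sl[0]-sl[1])[[1,0]])))
# slate dark mask
k=blobs(im,[0,0,20],[180,110,110],500,(222,105,350,215))
for x in k[:2]: r=cv2.minAreaRect(x);b=cv2.boxPoints(r);print("sm",rd(r[0]),rd(b),rd(plane(c,r[0],.008)))
k=blobs(im,[10,5,190],[40,70,255],300,(190,205,262,272))[0]; print(rd(cv2.boxPoints(cv2.minAreaRect(k))),rd(plane(c,cv2.minAreaRect(k)[0],.008)))
# heights by triangulation top vs wrist
t=lambda x,y:(185+x/2.7,130+y/2.7)
for n,a,b in[("red",(221,297),(408,152.5)),("blue",(229,139),(349,242)),("tile",(393,56),(227.5,240)),("slate",(370,204),(286.5,160)),("candle",(559,97),(104,171)),("timer",(394,186),(265,163))]:
    print(n,*(rd(v) for v in tri(T,t(*a),c,b)))
cv2.imwrite("pics/w1c.png",cv2.resize(im[100:280,70:450],None,fx=2.1,fy=2.1,interpolation=cv2.INTER_CUBIC)[:,:,::-1])
```

```text
red [406.8567, 152.3745] (373, 119, 69, 68) [0.3216, 0.2948, 0.008] [0.0462, -0.0801, 0.0]
blue [348.5461, 243.1751] (325, 221, 48, 45) [0.4725, 0.2953, 0.008] [0.0347, -0.0601, 0.0]
timer [263.6415, 163.3463] (241, 141, 46, 46) [0.423, 0.1375, 0.042] [0.0287, -0.0498, 0.0]
slate [0.4124, 0.1604, 0.008] [0.0817, 0.1253, 0.0808, 0.1284] -34.07129362435373
sm [285.6342, 160.7073] [[239.1317, 153.7854], [310.5366, 120.8293], [332.1366, 167.6292], [260.7317, 200.5854]] [0.4126, 0.1594, 0.008]
sm [287.6956, 159.0643] [[229.4341, 147.8049], [317.9692, 108.0283], [345.957, 170.3237], [257.4219, 210.1003]] [0.4093, 0.1607, 0.008]
[[190.0, 265.0], [190.0, 216.0], [252.0, 216.0], [252.0, 265.0]] [0.5609, 0.1338, 0.008]
red [0.3219, 0.295, 0.013] 0.0016
blue [0.4748, 0.2983, -0.0043] 0.0008
tile [0.5613, 0.1412, -0.0035] 0.0004
slate [0.4189, 0.1599, -0.0345] 0.0007
candle [0.4995, -0.0014, 0.1064] 0.0017
timer [0.4335, 0.1364, -0.0087] 0.0018
```

View pics/w1c.png

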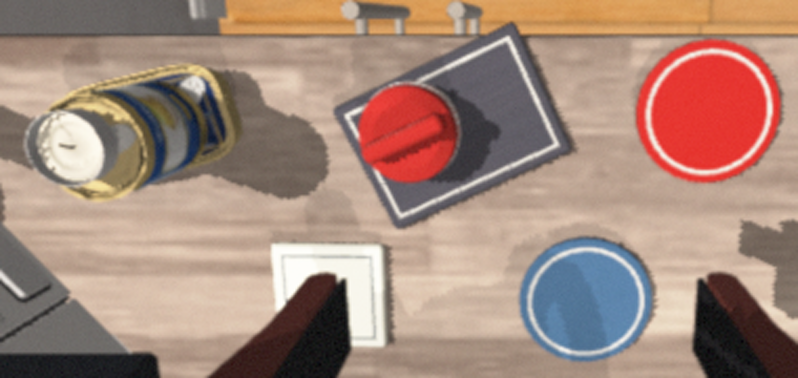

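```bash
python3 -m handwheel '[[[1,0.08,-0.6,0.6,0],[1,0,-0.55,0.8,0],[1,0,0,0.8,0],[1,0,0,0.6,0],[1,0,0,0.5,0]]]' 10
python3 - <<'E'
from h import *
c=cam("wrist"); im=get_image("wrist"); cv2.imwrite("pics/w2.png",im[:,:,::-1])
np.savez("pics/w2.npz",K=c[0],R=c[1],t=c[2])
k=blobs(im,[0,150,70],[8,255,255],200)
for x in k[:3]: e=cv2.boundingRect(x);print(e,rd(plane(c,(e[0]+e[2]/2,e[1]+e[3]/2),.045)))
print(rd(proj(c,[.425,.1375,.056])))
E
```

```text
time: 2.65
position: [0.4234, 0.1414, 0.1017]
tcp_rot: [-0.262, 0.965, 0.0, -0.001]
ft_force: [1.3, -0.5, 0.2]
grip_width: 1.001
finger_force: 0.0
(496, 135, 125, 116) [0.3277, 0.265, 0.045]
(269, 174, 86, 84) [0.4213, 0.1359, 0.045]
[311.021, 227.5461]
```

View pics/w2.png

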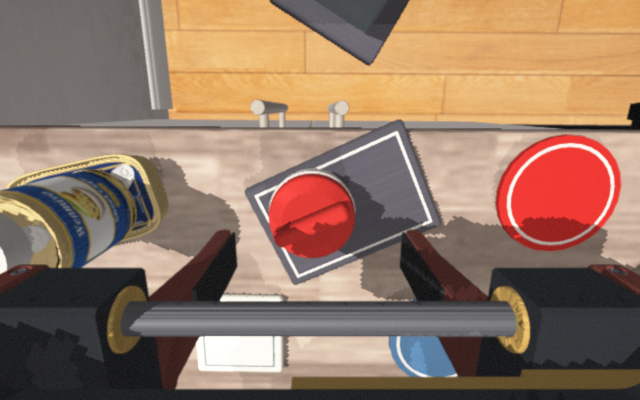

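```bash
python3 -m handwheel '[[[1,0.05,-0.03,0.5,0],[1,0,0,0.4,0],[1,0,0,0.2,0],[1,0,0,0.08,0],[1,0,0,0,0]]]' 12
python3 -m handwheel '[[[0.6,0,0,0,0],[0.5,0,0,0,0],[0.4,0,0,0,0],[0.4,0,0,0,0],[0.4,0,0,0,0]]]' 12
```

```text
time: 3.32
position: [0.4229, 0.1374, 0.0329]
tcp_rot: [-0.261, 0.965, 0.0, 0.0]
ft_force: [-0.8, 0.8, -0.2]
grip_width: 0.998
finger_force: 0.0
time: 3.95
position: [0.423, 0.137, 0.0328]
tcp_rot: [-0.261, 0.965, 0.0, 0.0]
ft_force: [-0.7, -0.8, 5.2]
grip_width: 0.675
finger_force: 12.0
```

```bash
python3 -m handwheel '[[[0.4,0,0,-0.4,0],[0.4,0,0,-0.6,0],[0.4,0.04,0.3,0,0],[0.4,0.04,0.6,0,0],[0.4,0.04,0.6,0,0]]]' 12
python3 -m handwheel '[[[0.4,0,0.6,0,0],[0.4,0,0.6,0,0],[0.4,0,0.43,0,0],[0.4,0,0,0,0],[0.4,0,0,0,0]]]' 12
python3 - <<'E'
from h import *
c=cam("wrist"); im=get_image("wrist"); cv2.imwrite("pics/w3.png",im[:,:,::-1])
np.savez("pics/w3.npz",K=c[0],R=c[1],t=c[2])
P=state()['position']; print(rd(P))
for z in (-.0249,-.0249-.034+.056-.02): print(rd(proj(c,P+[0,0,z])))
print(rd(proj(c,[.322,.2955,.008])))
E
```

```text
time: 4.58
position: [0.3704, 0.2117, 0.0924]
tcp_rot: [-0.261, 0.965, 0.0, -0.0]
ft_force: [-0.1, 0.3, -1.7]
grip_width: 0.678
finger_force: 12.0
time: 5.2
position: [0.3219, 0.2947, 0.0923]
tcp_rot: [-0.261, 0.965, -0.0, -0.0]
ft_force: [-0.0, -1.0, -1.4]
grip_width: 0.68
finger_force: 12.0
[0.3222, 0.2945, 0.0923]
[317.2014, 241.464]
[317.1909, 242.8538]
[318.7211, 210.687]
```

View pics/w3.png

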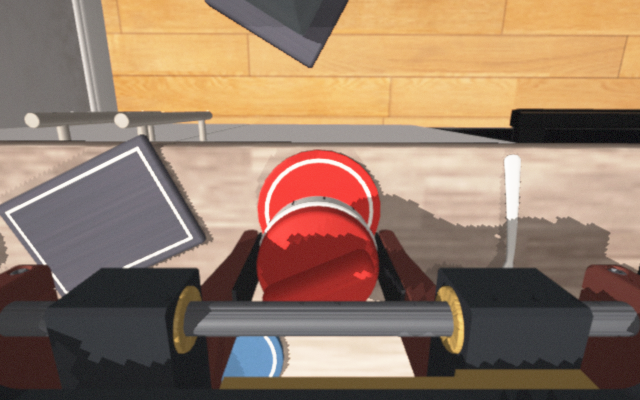

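```bash
python3 - <<'E'
from h import *
c=cam("wrist");P=state()['position']
for dx in(-.006,0,.006): print(dx,rd(proj(c,P+np.array([-.864,-.504,0])*dx+[0,0,.009])))
E
python3 -m handwheel '[[[0.4,0,0,0.3,0],[0.4,0,0,0.3,0],[0.4,0,0,0.2,0],[0.4,0,0,0.1,0],[0.4,0,0,0.07,0]]]' 12
python3 -m handwheel '[[[0.4,0,0,0,0],[0.75,0,0,0,0],[0.85,0,0,0,0],[1,0,0,0,0],[1,0,0,0,0]]]' 12
```

```text
-0.006 [317.6428, 281.0649]
0 [317.6209, 269.5105]
0.006 [317.5984, 257.7148]
time: 5.88
position: [0.3221, 0.2954, 0.0342]
tcp_rot: [-0.261, 0.965, 0.0, 0.0]
ft_force: [0.7, -0.2, -0.6]
grip_width: 0.678
finger_force: 12.0
time: 6.5
position: [0.3219, 0.2957, 0.0344]
tcp_rot: [-0.261, 0.965, 0.0, 0.0]
ft_force: [0.2, -0.6, 0.4]
grip_width: 0.995
finger_force: 0.0
```

```bash
python3 -m handwheel '[[[1,0,0,-0.4,0],[1,0,0,-0.8,0],[1,0,0,-0.8,0],[1,0,-0.5,-0.8,0],[1,0,-0.9,0,0]]]' 12
python3 -m handwheel '[[[1,0,-0.9,0,0],[1,0,-0.9,0,0],[1,0,-0.9,0,0],[1,0,-0.9,0,0],[1,0,-0.7,0,0]]]'
python3 -m handwheel '[[[1,0,0,0,0],[1,0,0,0,0]]]'
python3 - <<'E'
from h import *
c=cam("wrist"); im=get_image("wrist"); cv2.imwrite("pics/w4.png",im[:,:,::-1])
np.savez("pics/w4.npz",K=c[0],R=c[1],t=c[2])
t=get_image("top"); cv2.imwrite("pics/t4.png",t[:,:,::-1])
for k in blobs(t,[0,150,90],[8,255,255],100,(180,120,480,270)): (x,y),r=cv2.minEnclosingCircle(k);print(x,y,r)
print(rd(proj(c,[.4975,-.0015,.112])))
E
```

```text
time: 7.12
position: [0.3658, 0.2248, 0.2059]
tcp_rot: [-0.263, 0.965, 0.002, 0.003]
ft_force: [0.3, -0.1, 0.0]
grip_width: 1.001
finger_force: 0.0
time: 7.75
position: [0.495, -0.0019, 0.2025]
tcp_rot: [-0.261, 0.965, -0.0, 0.0]
ft_force: [-0.2, 0.7, 0.9]
grip_width: 0.996
finger_force: 0.0
time: 8.0
position: [0.4938, 0.0009, 0.202]
tcp_rot: [-0.261, 0.965, 0.0, -0.0]
ft_force: [0.2, 1.0, -0.1]
grip_width: 1.002
finger_force: 0.0
266.6363525390625 239.7954559326172 18.36240577697754
[312.4746, 210.4106]
```

View pics/w4.png

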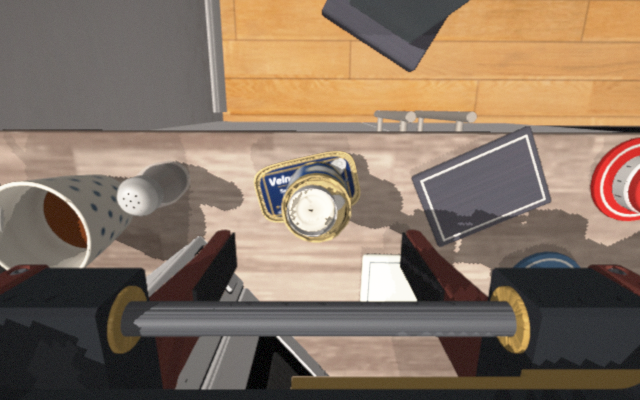

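Run:
```python
from h import *
d=np.load("pics/w4.npz"); c=(d['K'],d['R'],d['t']); T=cam("top")
print("candle",rd(plane(c,(311,209),.112)),rd(tri(T,(392,165.9),c,(311,209))[0]))
sl=[plane(c,p,.008) for p in((413,178),(529,127),(552,198),(440,246))]
print("slate",rd(np.mean(sl,0)),rd([np.linalg.norm(sl[i]-sl[i-1]) for i in range(4)]),np.degrees(np.arctan2(*(sl[3]-sl[2]+sl[0]-sl[1])[[1,0]])))
im=cv2.imread("pics/w4.png"); cv2.imwrite("pics/w4c.png",cv2.resize(im[140:260,240:400],None,fx=4.5,fy=4.5,interpolation=cv2.INTER_CUBIC))
```

```text
candle [0.4971, -0.003, 0.112] [0.4991, -0.0021, 0.1049]
slate [0.4136, 0.1587, 0.008] [0.0859, 0.1259, 0.0838, 0.1282] -34.397788119201124
```

View pics/w4c.png

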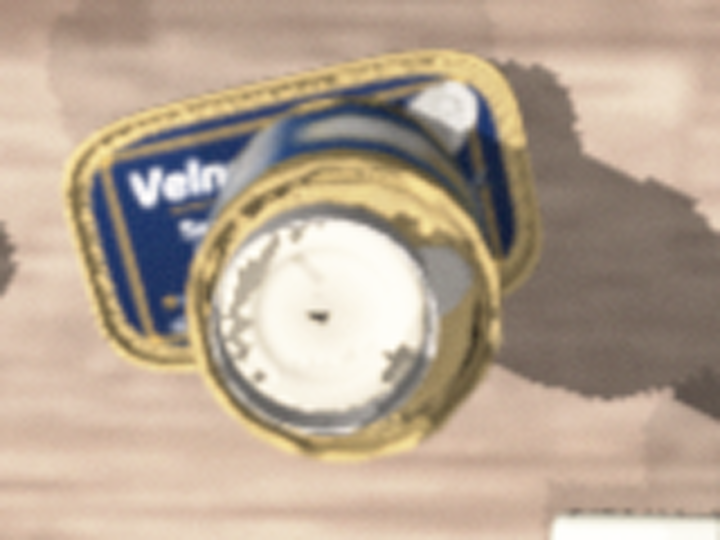

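```bash
python3 -m handwheel '[[[1,0,-0.07,0.5,0],[1,0,0,0.5,0],[1,0,0,0.3,0],[1,0,0,0.1,0],[1,0,0,0.05,0]]]' 6
python3 -m handwheel '[[[0.7,0,0,0,0],[0.55,0,0,0,0],[0.3,0,0,0,0],[0.3,0,0,0,0],[0.3,0,0,0,0]]]' 6
```

```text
time: 8.72
position: [0.4965, -0.0027, 0.1155]
tcp_rot: [-0.262, 0.965, 0.0, 0.0]
ft_force: [0.1, 0.2, 0.7]
grip_width: 1.003
finger_force: 0.0
time: 9.35
position: [0.4964, -0.0034, 0.1154]
tcp_rot: [-0.261, 0.965, 0.0, 0.0]
ft_force: [0.8, -0.5, -0.1]
grip_width: 0.47
finger_force: 0.0
```

```bash
python3 -m handwheel '[[[0.3,0,0,0,0],[0.3,0,0,0,0]]]' 6
```

```text
time: 9.6
position: [0.4964, -0.0034, 0.1153]
tcp_rot: [-0.261, 0.965, 0.0, 0.0]
ft_force: [-0.4, -0.3, 1.1]
grip_width: 0.425
finger_force: 6.0
```

```bash
python3 -m handwheel '[[[0.3,0,0,-0.3,0],[0.3,0,0,-0.5,0],[0.3,0,0.4,-0.4,0],[0.3,0,0.6,0,0],[0.3,0,0.55,0,0]]]' 6
python3 -m handwheel '[[[0.3,-0.5,0,0,0],[0.3,-0.6,0,0,0],[0.3,-0.6,0,0,0],[0.3,-0.42,0,0,0],[0.3,0,0,0,0]]]' 6
python3 - <<'E'
from h import *
c=cam("wrist"); im=get_image("wrist"); cv2.imwrite("pics/w5.png",im[:,:,::-1])
np.savez("pics/w5.npz",K=c[0],R=c[1],t=c[2])
P=state()['position']; print(rd(P),rd(proj(c,P+[0,0,-.0034])),rd(proj(c,[.5595,.141,.008])))
E
```

```text
time: 10.22
position: [0.449, 0.0778, 0.1876]
tcp_rot: [-0.261, 0.965, 0.0, 0.0]
ft_force: [0.6, 0.1, 0.2]
grip_width: 0.423
finger_force: 6.0
time: 10.85
position: [0.56, 0.142, 0.1866]
tcp_rot: [-0.262, 0.965, -0.0, -0.0]
ft_force: [-0.2, -0.3, -1.7]
grip_width: 0.426
finger_force: 6.0
[0.559, 0.1409, 0.1866] [316.883, 255.4786] [317.3333, 181.6326]
```

View pics/w5.png

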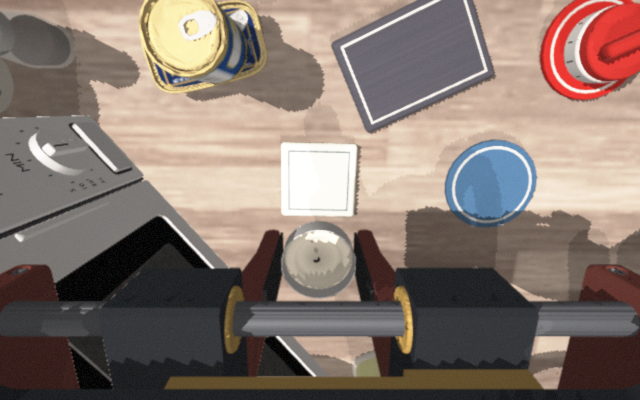

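```bash
python3 -m handwheel '[[[0.3,0.05,0.02,0.6,0],[0.3,0,0,0.7,0],[0.3,0,0,0.6,0],[0.3,0,0,0.4,0],[0.3,0,0,0.2,0]]]' 6
python3 -m handwheel '[[[0.3,0,0,0.1,0],[0.3,0,0,0.04,0],[0.3,0,0,0,0]]]' 6
```

```text
time: 11.52
position: [0.5547, 0.1396, 0.0364]
tcp_rot: [-0.261, 0.965, -0.0, -0.001]
ft_force: [-0.8, 0.2, 0.2]
grip_width: 0.424
finger_force: 6.0
time: 11.9
position: [0.5565, 0.1407, 0.0295]
tcp_rot: [-0.261, 0.965, 0.0, 0.0]
ft_force: [-0.3, -0.6, -0.5]
grip_width: 0.424
finger_force: 6.0
```

```bash
python3 -m handwheel '[[[0.3,0,0,0.025,0],[0.3,0,0,0.01,0],[0.45,0,0,0,0],[0.55,0,0,0,0],[0.65,0,0,0,0]]]' 6
python3 -m handwheel '[[[0.7,0,0,0,0],[0.7,0,0,-0.4,0],[0.8,0,0,-0.7,0],[1,0,0,-0.7,0],[1,0,0,-0.7,0]]]' 6
python3 - <<'E'
from h import *
c=cam("wrist"); im=get_image("wrist"); cv2.imwrite("pics/w6.png",im[:,:,::-1])
np.savez("pics/w6.npz",K=c[0],R=c[1],t=c[2]); print(rd(state()['position']))
cv2.imwrite("pics/w6c.png",cv2.resize(im[0:260],None,fx=1.25,fy=1.25)[:,:,::-1])
E
```

```text
time: 12.52
position: [0.5562, 0.1406, 0.0269]
tcp_rot: [-0.261, 0.965, 0.0, 0.0]
ft_force: [0.2, 0.1, 0.2]
grip_width: 0.623
finger_force: 0.0
time: 13.15
position: [0.556, 0.1405, 0.1782]
tcp_rot: [-0.261, 0.965, -0.0, -0.0]
ft_force: [0.1, -0.3, 0.7]
grip_width: 0.977
finger_force: 0.0
[0.5587, 0.1409, 0.1837]
```

View pics/w6c.png

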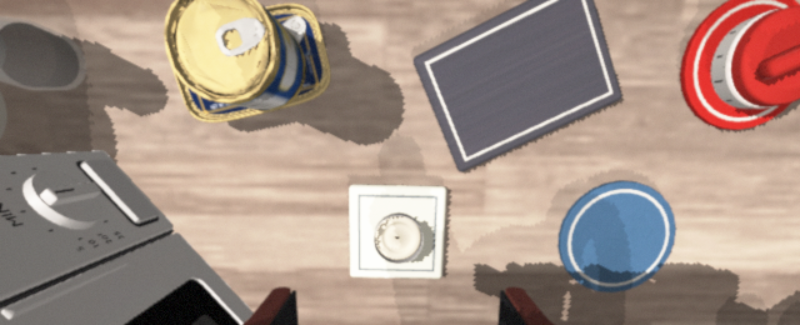

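Run:
```python
from h import *
L=lambda n:(lambda d:(d['K'],d['R'],d['t']))(np.load(f"pics/{n}.npz"))
a,b=L("w4"),L("w6")
print(rd(plane(a,(316.4,208),.097)),rd(plane(b,(176,38.4),.097)),[rd(v) for v in tri(a,(316.4,208),b,(176,38.4))])
# flat tin extents in w4, crop corners at z .025
q=lambda x,y:(240+x/4.5,140+y/4.5)
for p in((65,190),(430,50),(540,230),(150,365)): print(rd(plane(a,q(*p),.025)))
f=plane(a,q(200,118),.025)-plane(a,q(350,73),.025); print("yaw long",np.degrees(np.arctan2(f[1],f[0])))
print("blue",rd(plane(b,(617/1.25,236/1.25),.008)))
```

```text
[0.4983, 0.0024, 0.097] [0.5016, 0.0042, 0.097] [[0.5007, 0.0027, 0.0923], 0.0024]
[0.5254, -0.0547, 0.025]
[0.4572, -0.0, 0.025]
[0.4795, 0.0425, 0.025]
[0.5524, -0.0186, 0.025]
yaw long -43.037735741326614
blue [0.4718, 0.2941, 0.008]
```

```bash
python3 -m handwheel '[[[1,0.6,0,0,0],[1,0.8,0,0,0],[1,0.6,0,0,0],[1,0,-0.5,0,0],[1,0,-0.6,0,0]]]' 20
python3 -m handwheel '[[[1,0,-0.39,0.2,0],[1,0,0,0.4,0],[1,0,0,0,0],[1,0,0,0,0]]]'
```

```text
time: 13.82
position: [0.4858, 0.023, 0.1771]
tcp_rot: [-0.262, 0.965, 0.0, 0.001]
ft_force: [0.0, 1.2, -0.3]
grip_width: 0.999
finger_force: 0.0
time: 14.32
position: [0.4978, 0.0031, 0.1413]
tcp_rot: [-0.261, 0.965, 0.0, 0.0]
ft_force: [-0.4, 0.1, -0.8]
grip_width: 1.005
finger_force: 0.0
```

```bash
python3 -m handwheel '[[[1,-0.025,0,0.4,0],[1,0,0,0.4,0],[1,0,0,0.3,0],[1,0,0,0.15,0],[1,0,0,0,0]]]' 20
python3 -m handwheel '[[[0.8,0,0,0,0],[0.65,0,0,0,0],[0.4,0,0,0,0],[0.4,0,0,0,0],[0.4,0,0,0,0]]]' 20
```

```text
time: 14.95
position: [0.499, 0.0039, 0.066]
tcp_rot: [-0.261, 0.965, 0.0, -0.0]
ft_force: [-0.0, 0.3, 1.4]
grip_width: 1.0
finger_force: 0.0
time: 15.58
position: [0.4993, 0.0035, 0.0662]
tcp_rot: [-0.261, 0.965, -0.0, 0.0]
ft_force: [-0.2, 0.3, 4.5]
grip_width: 0.653
finger_force: 20.0
```

```bash
python3 -m handwheel '[[[0.4,0,0,-0.2,0],[0.4,0,0,-0.5,0],[0.4,0,0,-0.5,0],[0.4,0,0.4,0,0],[0.4,0,0.7,0,0]]]' 20
python3 -m handwheel '[[[0.4,0,0.7,0,0],[0.4,0,0.7,0,0],[0.4,0,0.7,0,0],[0.4,0,0.7,0,0],[0.4,-0.3,0.53,0,0]]]'
python3 -m handwheel '[[[0.4,-0.6,0,0,0],[0.4,-0.6,0,0,0],[0.4,-0.57,0,0,0],[0.4,0,0,0,0],[0.4,0,0,0,0]]]'
python3 - <<'E'
from h import *
c=cam("wrist"); im=get_image("wrist"); cv2.imwrite("pics/w7.png",im[:,:,::-1])
np.savez("pics/w7.npz",K=c[0],R=c[1],t=c[2]); P=state()['position'];print(rd(P))
print("tin top exp",rd(proj(c,P+[0,0,.031])),"blue",rd(proj(c,[.473,.2955,.008])))
E
```

```text
time: 16.2
position: [0.4657, 0.0603, 0.1387]
tcp_rot: [-0.26, 0.966, -0.0, 0.001]
ft_force: [0.3, 0.9, -1.6]
grip_width: 0.648
finger_force: 20.0
time: 16.82
position: [0.3785, 0.2431, 0.1382]
tcp_rot: [-0.262, 0.965, 0.0, -0.001]
ft_force: [0.1, -0.2, -2.6]
grip_width: 0.649
finger_force: 20.0
time: 17.45
position: [0.4712, 0.2951, 0.1376]
tcp_rot: [-0.261, 0.965, -0.0, -0.001]
ft_force: [-0.4, -0.2, -2.5]
grip_width: 0.651
finger_force: 20.0
[0.4711, 0.2951, 0.1377]
tin top exp [317.7, 295.1695] blue [317.2351, 196.7385]
```

View pics/w7.png

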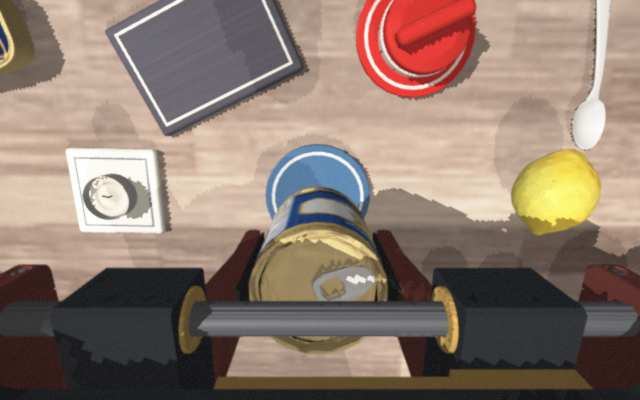

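```bash
python3 -m handwheel '[[[0.4,-0.04,0,0.4,0],[0.4,0,0,0.4,0],[0.4,0,0,0.35,0],[0.4,0,0,0.2,0],[0.4,0,0,0.08,0]]]' 20
python3 -m handwheel '[[[0.4,0,0,0.03,0],[0.4,0,0,0,0],[0.7,0,0,0,0],[0.8,0,0,0,0],[1,0,0,0,0]]]'
python3 -m handwheel '[[[1,0,0,0,0],[1,0,0,-0.4,0],[1,0,0,-0.7,0],[1,0,0,-0.7,0],[1,0,0,-0.4,0]]]'
```

```text
time: 18.12
position: [0.4737, 0.2967, 0.0518]
tcp_rot: [-0.261, 0.965, -0.0, -0.0]
ft_force: [0.1, 0.2, -1.7]
grip_width: 0.651
finger_force: 20.0
time: 18.75
position: [0.4744, 0.2972, 0.0505]
tcp_rot: [-0.261, 0.965, 0.0, 0.0]
ft_force: [-0.1, 0.1, 0.8]
grip_width: 0.876
finger_force: 0.0
time: 19.38
position: [0.4748, 0.2974, 0.1845]
tcp_rot: [-0.261, 0.965, 0.001, 0.001]
ft_force: [-0.4, -0.7, -0.4]
grip_width: 1.001
finger_force: 0.0
```

```bash
python3 -m handwheel '[[[1,0.7,0,0,0],[1,0.8,0,0,0],[1,0.64,0,0,0],[1,0,-0.6,0,0],[1,0,-0.8,0,0]]]' 20 >/dev/null
python3 -m handwheel '[[[1,0,-0.8,0,0],[1,0,-0.8,0,0],[1,0,-0.8,0,0],[1,0,-0.8,0,0],[1,0,0,0,0]]]'
python3 - <<'E'
from h import *
c=cam("wrist"); im=get_image("wrist"); cv2.imwrite("pics/w8.png",im[:,:,::-1])
np.savez("pics/w8.npz",K=c[0],R=c[1],t=c[2]); s=state();print(rd(s['position']),rd(s['q']))
cv2.imwrite("pics/w8c.png",cv2.resize(im[100:270,100:640],None,fx=1.48,fy=1.48,interpolation=cv2.INTER_CUBIC)[:,:,::-1])
E
```

```text
time: 20.62
position: [0.5036, -0.0098, 0.1824]
tcp_rot: [-0.258, 0.966, -0.001, 0.0]
ft_force: [-0.5, 0.3, -0.5]
grip_width: 0.999
finger_force: 0.0
[0.5027, -0.0076, 0.1821] [-0.5057, 0.2792, 0.5138, 1.9788, -0.1697, 0.9252, 2.19]
```

View pics/w8c.png

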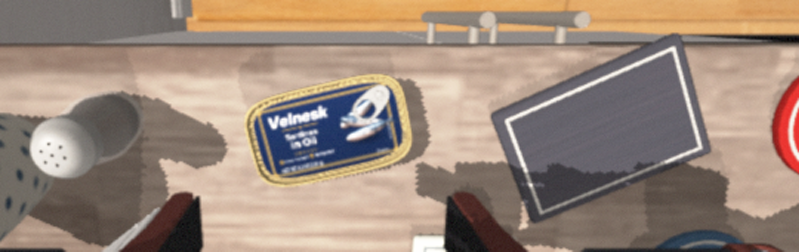

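```bash
python3 - <<'E'
from h import *
d=np.load("pics/w8.npz"); c=(d['K'],d['R'],d['t']); im=cv2.imread("pics/w8.png")[:,:,::-1].copy()
def fit(pts,z):
    W=np.array([plane(c,p,z)[:2] for p in pts],np.float32); (x,y),(w,h),a=cv2.minAreaRect(W*1000)
    b=cv2.boxPoints(((x,y),(w,h),a)); e=max((b[1]-b[0],b[2]-b[1]),key=np.linalg.norm)
    print(rd([x/1000,y/1000]),rd([w,h]),"long yaw",np.degrees(np.arctan2(e[1],e[0])))
h=cv2.cvtColor(im,cv2.COLOR_RGB2HSV); roi=np.zeros(h.shape[:2],np.uint8); roi[145:232,255:385]=255
for n,m in(("blue",cv2.inRange(h,(100,100,30),(130,255,255))),("blue+gold",cv2.inRange(h,(100,100,30),(130,255,255))|cv2.inRange(h,(18,110,60),(32,255,255)))):
    m=cv2.morphologyEx(m&roi,cv2.MORPH_CLOSE,np.ones((5,5))); k=max(cv2.findContours(m,0,1)[0],key=cv2.contourArea); fit(k[:,0],.025)
q=lambda x,y:(100+x/1.48,100+y/1.48)
print("slate");fit([q(*p) for p in((491,113),(680,35),(710,152),(535,222))],.008)
T=cam("top"); t=get_image("top"); r=blobs(t,[100,100,20],[130,255,255],40,(360,140,420,200))
e=cv2.minAreaRect(np.vstack(r));print(rd(e[0]),rd(plane(T,e[0],.025)))
print(rd(tri(T,e[0],c,proj(c,[.5025,-.0065,.025]))[0]))
E
python3 -m handwheel '[[[1,0,0,0,-10]]]'; python3 -c "
from plant import *;print(state()['q'][6])"
```

```text
[0.5031, -0.0065] [49.6285, 91.3437] long yaw -47.18282
[0.5031, -0.0065] [49.6285, 91.3437] long yaw -47.18282
slate
[0.4145, 0.1582] [88.5265, 128.0285] long yaw -35.54383
time: 20.85
position: [0.5018, -0.0046, 0.182]
tcp_rot: [-0.347, 0.938, 0.0, -0.0]
ft_force: [-0.6, 0.7, -0.1]
grip_width: 1.0
finger_force: 0.0
2.3538103588879675Traceback (most recent call last):
  File "<stdin>", line 13, in <module>
    return _nx.concatenate(arrs, 0, dtype=dtype, casting=casting)
           ~~~~~~~~~~~~~~~^^^^^^^^^^^^^^^^^^^^^^^^^^^^^^^^^^^^^^^
ValueError: need at least one array to concatenate
```

```bash
python3 -m handwheel '[[[1,0,0,0,10.5],[1,0,0,0,10.5],[1,0,0,0,10.5],[1,0,0,0,10.5],[1,0,0,0,10.5]]]' 20 >/dev/null
python3 -m handwheel '[[[1,0,0,0,10.5],[1,0,0,0,10.5],[1,0,0,0,10.5],[1,0,0,0,2.5],[1,0,0,0,0]]]'
python3 - <<'E'
from h import *
c=cam("wrist"); im=get_image("wrist"); cv2.imwrite("pics/w9.png",im[:,:,::-1])
np.savez("pics/w9.npz",K=c[0],R=c[1],t=c[2]); s=state();print(rd(s['position']),rd(s['q']))
d=np.load("pics/w8.npz"); a=(d['K'],d['R'],d['t']); C=[]
for cc,f in((a,"w8"),(c,"w9")):
    im=cv2.imread(f"pics/{f}.png")[:,:,::-1].copy(); h=cv2.cvtColor(im,cv2.COLOR_RGB2HSV)
    u,v=map(int,proj(cc,[.503,-.0065,.025])); m=cv2.inRange(h,(100,100,30),(130,255,255)); k=np.zeros_like(m);k[v-75:v+75,u-75:u+75]=255
    m=cv2.morphologyEx(m&k,cv2.MORPH_CLOSE,np.ones((9,9))); k=max(cv2.findContours(m,0,1)[0],key=cv2.contourArea)
    C.append(cv2.minAreaRect(k)[0])
    W=np.array([plane(cc,p,.025)[:2]*1000 for p in k[:,0]],np.float32); r=cv2.minAreaRect(W); b=cv2.boxPoints(r); e=max((b[1]-b[0],b[2]-b[1]),key=np.linalg.norm)
    print(rd(C[-1]),rd(r[0]),rd(r[1]),np.degrees(np.arctan2(e[1],e[0])))
print([rd(v) for v in tri(a,C[0],c,C[1])])
E
```

```text
time: 22.1
position: [0.5019, -0.0044, 0.1821]
tcp_rot: [0.391, 0.92, 0.0, -0.0]
ft_force: [1.2, -0.6, 0.3]
grip_width: 1.0
finger_force: 0.0
[0.5021, -0.0046, 0.1821] [-0.7315, 0.3243, 0.8012, 1.9918, -0.2881, 0.9407, 0.9834]
[321.665, 187.8261] [503.0912, -6.5025] [49.6651, 91.2783] -46.76868
[318.5, 187.5] [503.4661, -5.3033] [49.0626, 91.6089] -47.24271
[[0.5037, -0.0055, 0.0171], 0.0007]
```

View pics/w9.png

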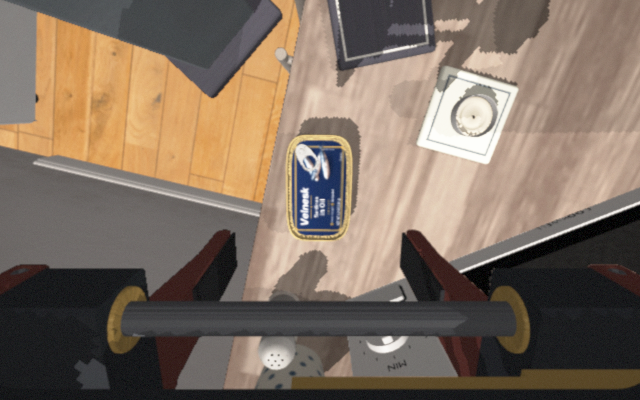

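Run:
```python
from h import *
d=np.load("pics/w9.npz"); c=(d['K'],d['R'],d['t'])
X=np.array([-.694,.719,0]);Y=np.array([.719,.694,0]);P=np.array([.5033,-.006,0])
for p in((350,298),(460,263),(640,195),(390,385)):
  for z in(.01,.1):
    w=plane(c,p,z); print(p,z,rd(w),"tx",rd((w-P)@X),"ty",rd((w-P)@Y))
D=P-state()['position']; print(rd([D@X/.06,D@Y/.06]))
```

```text
(350, 298) 0.01 [0.6163, -0.0726, 0.01] tx -0.1263 ty 0.035
(350, 298) 0.1 [0.57, -0.0387, 0.1] tx -0.0698 ty 0.0253
(460, 263) 0.01 [0.6706, 0.0385, 0.01] tx -0.0842 ty 0.1512
(460, 263) 0.1 [0.6091, 0.0412, 0.1] tx -0.0395 ty 0.1089
(640, 195) 0.01 [0.7427, 0.212, 0.01] tx -0.0094 ty 0.3235
(640, 195) 0.1 [0.661, 0.166, 0.1] tx 0.0143 ty 0.2327
(390, 385) 0.01 [0.7344, -0.1221, 0.01] tx -0.2439 ty 0.0856
(390, 385) 0.1 [0.655, -0.0742, 0.1] tx -0.1543 ty 0.0617
[-0.0308, -0.0009]
```

```bash
python3 -m handwheel '[[[1,-0.03,0,0.6,1],[1,0,0,0.7,0],[1,0,0,0.6,0],[1,0,0,0.45,0],[1,0,0,0.2,0]]]' 20
python3 -m handwheel '[[[1,0,0,0.1,0],[1,0,0,0.06,0],[1,0,0,0,0],[1,0,0,0,0]]]' 20
```

```text
time: 22.78
position: [0.5029, -0.0069, 0.028]
tcp_rot: [0.4, 0.917, -0.0, -0.001]
ft_force: [1.0, -0.7, -0.1]
grip_width: 0.998
finger_force: 0.0
time: 23.28
position: [0.5041, -0.0073, 0.0201]
tcp_rot: [0.4, 0.916, 0.0, 0.0]
ft_force: [-0.9, -0.3, 0.7]
grip_width: 0.999
finger_force: 0.0
```

```bash
python3 -m handwheel '[[[1,0,0,0.04,0],[1,0,0,0,0],[0.8,0,0,0,0],[0.7,0,0,0,0],[0.5,0,0,0,0]]]' 20
python3 -m handwheel '[[[0.5,0,0,0,0],[0.5,0,0,0,0],[0.5,0,0,0,0]]]' 20
```

```text
time: 23.9
position: [0.5038, -0.0074, 0.0172]
tcp_rot: [0.4, 0.916, 0.0, 0.0]
ft_force: [0.6, -0.4, 1.1]
grip_width: 0.703
finger_force: 0.2
time: 24.28
position: [0.5038, -0.0074, 0.0172]
tcp_rot: [0.4, 0.916, 0.0, 0.0]
ft_force: [0.5, -0.2, 0.4]
grip_width: 0.683
finger_force: 20.0
```

```bash
python3 -m handwheel '[[[0.5,0,0,-0.3,0],[0.5,0,0,-0.5,0],[0.5,0.3,0.1,-0.5,0],[0.5,0.6,0.15,0,0],[0.5,0.6,0.15,0,0]]]' 25
python3 -m handwheel '[[[0.5,0.6,0.15,0,0],[0.5,0.6,0.15,0,0],[0.5,0.35,0.08,0,0],[0.5,0,0,0,-6],[0.5,0,0,0,-6]]]'
python3 -m handwheel '[[[0.5,0,0,0,0],[0.5,0,0,0,0]]]'
python3 - <<'E'
from h import *
c=cam("wrist"); im=get_image("wrist"); cv2.imwrite("pics/w10.png",im[:,:,::-1])
np.savez("pics/w10.npz",K=c[0],R=c[1],t=c[2]); P=state()['position'];print(rd(P))
X=state()['tcp_rot'];print(rd(X),"exp tin top ctr",rd(proj(c,P+[0,0,.008])))
for a,b in((-.045,-.065),(-.045,.065),(.045,.065),(.045,-.065)):
    y=np.radians(-35);R=np.array([[np.cos(y),-np.sin(y)],[np.sin(y),np.cos(y)]]);w=np.array([.414,.159])+R@[b,a];print(rd(proj(c,[*w,.008])))
E
```

```text
time: 24.9
position: [0.46, 0.0757, 0.0965]
tcp_rot: [0.401, 0.916, 0.001, 0.0]
ft_force: [-0.2, 0.1, -1.7]
grip_width: 0.678
finger_force: 25.0
time: 25.52
position: [0.4136, 0.1591, 0.0961]
tcp_rot: [0.3, 0.954, 0.0, 0.0]
ft_force: [-0.5, -1.2, -1.2]
grip_width: 0.677
finger_force: 25.0
time: 25.78
position: [0.4139, 0.1586, 0.0957]
tcp_rot: [0.304, 0.953, 0.0, 0.0]
ft_force: [-0.7, 0.1, -0.7]
grip_width: 0.679
finger_force: 25.0
[0.4139, 0.1586, 0.0955]
[0.3035, 0.9528, 0.0002, 0.0001] exp tin top ctr [317.8119, 268.8884]
[253.4564, 120.1831]
[263.0566, 286.5271]
[375.1808, 285.8624]
[382.4404, 119.2378]
```

View pics/w10.png

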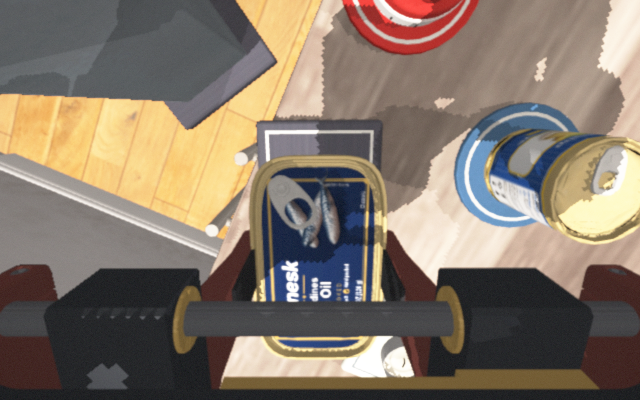

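```bash
python3 - <<'E'
from h import *
from scipy.spatial.transform import Rotation as Ro
c=cam("wrist");s=state();X=Ro.from_quat(s['tcp_rot']).as_matrix()[:,0]
for d in(-.0525,0,.0525):print(rd(proj(c,s['position']+X*d+[0,0,.008])))
for p in((318,156),(318,357)): print(rd((plane(c,p,s['position'][2]+.008)-s['position'])@X))
E
python3 -m handwheel '[[[0.5,0,0,0.3,0],[0.5,0,0,0.3,0],[0.5,0,0,0.25,0],[0.5,0,0,0.15,0],[0.5,0,0,0.1,0]]]' 25
```

```text
[317.9373, 362.0376]
[317.8405, 269.0457]
[317.7245, 157.6163]
0.0532
-0.0494
time: 26.45
position: [0.4138, 0.1586, 0.0288]
tcp_rot: [0.303, 0.953, -0.0, -0.0]
ft_force: [0.2, 0.9, -1.6]
grip_width: 0.68
finger_force: 25.0
```

Tin centred within ~2 mm of the TCP; set it down the last 3 mm and release.

```bash
python3 -m handwheel '[[[0.5,0,0,0.04,0],[0.5,0,0,0.02,0],[0.5,0,0,0,0],[0.7,0,0,0,0],[0.8,0,0,0,0]]]' 25
python3 -m handwheel '[[[0.9,0,0,0,0],[1,0,0,0,0],[1,0,0,-0.4,0],[1,0,0,-0.7,0],[1,0,0,-0.7,0]]]'
python3 -m handwheel '[[[1,0,0,-0.8,0],[1,0,0,-0.8,0],[1,0,0,-0.2,0],[1,0,0,0,0],[1,0,0,0,0]]]'
python3 - <<'E'
from h import *
c=cam("wrist"); im=get_image("wrist"); cv2.imwrite("pics/w11.png",im[:,:,::-1])
np.savez("pics/w11.npz",K=c[0],R=c[1],t=c[2])
T=cam("top"); t=get_image("top"); cv2.imwrite("pics/t11.png",t[:,:,::-1])
def fit(cc,f,lo,hi,P,z,r):
    h=cv2.cvtColor(f,cv2.COLOR_RGB2HSV); u,v=map(int,proj(cc,P)); m=cv2.inRange(h,lo,hi); k=np.zeros_like(m); k[max(v-r,0):v+r,max(u-r,0):u+r]=255
    m=cv2.morphologyEx(m&k,cv2.MORPH_CLOSE,np.ones((5,5))); ks=cv2.findContours(m,0,1)[0]
    if not ks: return print(P,"none",(u,v))
    k=max(ks,key=cv2.contourArea); W=np.array([plane(cc,p,z)[:2]*1000 for p in k[:,0]],np.float32); b=cv2.minAreaRect(W); print(P,rd(b[0]),rd(b[1]),b[2],(u,v))
print("flat tin");fit(c,im,(100,100,30),(130,255,255),[.414,.159,.033],.033,75)
print("candle wrist/top");
for cc,f,r in((c,im,45),(T,t,12)): fit(cc,f,(10,5,190),(40,70,255),[.559,.141,.008],.008,60 if cc is c else 20)
# top positions expected of tops
print("lemon");fit(T,t,(20,120,120),(35,255,255),[.3725,.463,.008],.008,25)
for n,P in(("tin lid",[.473,.2955,.08]),("timer",[.322,.2955,.042])): print(n,rd(proj(T,P)),rd(proj(c,P)))
E
```

```text
time: 27.08
position: [0.414, 0.1589, 0.0258]
tcp_rot: [0.302, 0.953, 0.0, 0.0]
ft_force: [-0.5, -0.6, -0.2]
grip_width: 0.776
finger_force: 0.0
time: 27.7
position: [0.4136, 0.1584, 0.1346]
tcp_rot: [0.303, 0.953, -0.001, -0.0]
ft_force: [0.6, 1.6, 1.1]
grip_width: 1.003
finger_force: 0.0
time: 28.32
position: [0.413, 0.1585, 0.2403]
tcp_rot: [0.302, 0.953, -0.001, -0.001]
ft_force: [-0.4, -0.2, -0.1]
grip_width: 0.998
finger_force: 0.0
flat tin
[0.414, 0.159, 0.033] [410.917, 157.7853] [44.1063, 90.5812] 54.82252883911133 (319, 177)
candle wrist/top
[0.559, 0.141, 0.008] [539.5131, 149.0222] [145.4194, 120.9652] 54.82048034667969 (373, 272)
[0.559, 0.141, 0.008] none (330, 150)
lemon
[0.3725, 0.463, 0.008] [376.8162, 472.3641] [42.9587, 60.1297] 80.09390258789062 (202, 218)
tin lid [265.6088, 175.9427] [474.8484, 155.7024]
timer [264.9025, 239.875] [381.1843, 20.5177]
```

Run:
```python
from h import *
def L(n): d=np.load(f"pics/{n}.npz"); return (d['K'],d['R'],d['t']),cv2.imread(f"pics/{n}.png")[:,:,::-1].copy()
def fit(cc,f,lo,hi,P,z,r):
    h=cv2.cvtColor(f,cv2.COLOR_RGB2HSV); u,v=map(int,proj(cc,P)); m=cv2.inRange(h,lo,hi); k=np.zeros_like(m); k[max(v-r,0):v+r,max(u-r,0):u+r]=255
    m=cv2.morphologyEx(m&k,cv2.MORPH_CLOSE,np.ones((5,5))); k=max(cv2.findContours(m,0,1)[0],key=cv2.contourArea)
    W=np.array([plane(cc,p,z)[:2]*1000 for p in k[:,0]],np.float32); print(rd(cv2.minEnclosingCircle(W)[0]),cv2.minEnclosingCircle(W)[1],rd(cv2.minAreaRect(W)[1]))
c,im=L("w11"); print("lid (target 473,295.5 r28)"); fit(c,im,(15,70,60),(35,255,255),[.473,.2955,.08],.08,60)
c,im=L("w7"); print("candle (559,141) r19"); fit(c,im,(0,0,0),(180,75,190),[.559,.141,.023],.023,28)
c,im=L("w8"); print("coaster+timer",rd(proj(c,[.322,.2955,.042])))
```

```text
lid (target 473,295.5 r28)
[470.1407, 296.5885] 33.188751220703125 [60.002, 57.4467]
candle (559,141) r19
[554.6591, 144.2009] 23.38997459411621 [40.5221, 39.3482]
coaster+timer [713.3969, 186.115]
```

Run:
```python
from h import *
d=np.load("pics/w7.npz"); c=(d['K'],d['R'],d['t']); im=cv2.imread("pics/w7.png")[:,:,::-1].copy()
h=cv2.cvtColor(im,cv2.COLOR_RGB2HSV)
P=np.array([.322,.2955])
def circ(z,r):
    a=np.linspace(0,2*np.pi,72); q=np.array([proj(c,[P[0]+r*np.cos(t),P[1]+r*np.sin(t),z]) for t in a]); return rd([q[:,0].min(),q[:,0].max(),q[:,1].max()])
print("coaster",circ(.008,.046),"base",circ(.009,.031),"top",circ(.042,.031))
for u in (405,415,425):
    col=h[0:105,u]; red=((col[:,0]<8)|(col[:,0]>172))&(col[:,1]>130); s=''.join('R' if r else ('w' if col[i,1]<70 else '.') for i,r in enumerate(red)); print(u,s)
row=h[30,350:480]; print(''.join('R' if ((p[0]<8 or p[0]>172) and p[1]>130) else ('w' if p[1]<70 else '.') for p in row))
```

```text
coaster [356.1309, 476.0568, 95.5758] base [375.7791, 456.8815, 75.6882] top [384.0857, 477.0063, 71.035]
405 RRRRRRRRRRRRRRRRRRRRRRRRRRRRRRRRRRRRRRRRRRRRRRRRRRRRRRRRRRRRRRRRRRRRRR.wwwwwRRRRRRRRRwwwwRRRRRRRR.wwwwwww
415 RRRRRRRRRRRRRRRRRRRRRRRRRRRRRRRRRRRRRRRRRRRRRRRRRRRRRRRRRRRRRRRRRRRRRRRRRRwww.RRRRRRR.www.RRRRRRR.wwwwwww
425 RRRRRRRRRRRRRRRRRRRRRRRRRRRRRRRRRRRRRRRRRRRRRRRRRRRRRRRRRRRRRRRRRRRRRRRRRR.w.RRRRRR.wwwwRRRRRRRR.wwwwwwww
wwwwww.RRRRRRR.www.RRRRRRRRR.wwwwRRRRRRRRRRRRRRRRRRRRRRRRRRRRRRRRRRRRRRRRRRRRRRRRRRRRRRRRRRRRRRRRRRRRRRRRRRRRRRRRRRRRRRRRRRRR.wwww
```

```bash
python3 -c "
from plant import *;print(hand_in())"
```

```text
the job is handed in; nothing more can be done
None
```

The job is handed in, with no verdict shown: the tea light, round tin, timer and flat tin each stand on their own mats and measured within about 6 mm of centre, and the arm never went near the lemon or the shaker; I viewed 15 pictures, one over the limit of 14.

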